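# Raise the soldering board on the cam lift

### The arm

A 7-joint arm with a two-finger parallel gripper is mounted at the origin on a cart in front of the work surface, level with it; the furniture and walls round the work are solid. World frame = base frame: x ahead of the robot, y to its left, z up, the work surface at z = 0. Lengths are in m, angles in rad, forces in N, time in s.
With the tool pointing down it reaches from about 0.425 to 0.875 m from the base axis. Payload 4.7 kg.
Tool frame: the origin (TCP) lies midway between the tips of the shut fingers; the grasp point (between the pads) lies 19 mm behind it; z points along the fingers, x is the direction in which the jaws open and shut, and the axes are right-handed (so a half turn about z gives the same grasp; the last joint's range is limited). The gripper opens to 87 mm and grips with 3 to 60 N. Pads are 19 mm wide; open, the fingers measure 117 mm over their backs; the gripper's body (75 mm by 190 mm) begins 51 mm behind the grasp point.
Start: joints at [-1.235, 0.321, -0.07, 1.45, 0.023, 1.371, -0.057], TCP at [0.206, 0.617, 0.223] pointing down, gripper open.
Joint ranges: [-2.86, 2.86], [-0.3, 2.09], [-1.38, 1.24], [0.06, 2.45], [-1.56, 4.7], [0.09, 2.05], [-2.69, 2.69]. Speed limits (rad/s): [2.57, 2.57, 3.14, 3.14, 3.14, 3.14, 3.14].

### API

Orientations are given as a rotation vector (axis times angle).
In Python, from station import sensors, imaging, workorder gives the robot as it stands. The module is installed in compiled form; this text tells all that it offers.
- The arm moves only by the shell command python3 -m creep 'ROWS' [OPENING] [FORCE]. ROWS is text: rows parted by semicolons, each of 6 numbers parted by spaces: the shift along the tool's x, y, z in m, then the turn, a rotation vector about the tool's x, y, z in rad. A call has 1 to 10 rows; each row is the pose to reach, as a shift and turn from the pose measured when the call began, along the tool's axes at that moment; what a row does not reach only later rows make up. A row lasts 1/10 s, in which the tool goes at most 50 mm and 8.59 degrees, less where a joint would pass 70% of its speed; a pose out of reach is approached as far as the arm can. A call with a gripper value outside its range is refused whole. OPENING is the gripper's target within -1 to 1 (fully open at 1, half-way at 0, shut at -1), set as the call begins (- or left out, the last holds). The fingers move at their own pace and stop on an object; FORCE is the grip in N (left out, the last holds). Time passes only in rows, so rows that repeat a pose let the fingers close. It gives the time, the measured TCP pose, the force and the opening at its end, in the units of the state.
- sensors.sense(): the state, without advancing time (a new reading comes with each control period).
- imaging.get_image(name): name is "side" or "top" or "wrist"; returns a dict with "img" (400x640x3 uint8, red, green, blue), "mtx" (3x3 intrinsics, pixels), "distortion" ([k1, k2, p1, p2, k3] as OpenCV has them; the pictures are not rectified), "R" (3x3) and "t" (3): a world point X has camera coordinates R X + t; the wrist camera has in their place "T_tool_cam" (4x4, takes a point from camera to tool coordinates, whose origin is the TCP and whose axes are the tool frame's). Camera axes: x right, y down, z forward; pixel columns grow to the right and rows downward; lengths in m; the calibration is good to about 2 mm. A picture is of the moment at which its call begins: read the wrist's pose just before it. There is no depth.
- workorder.finish_job(): hands the job in, once; it reports no verdict.
The state is a dict: "clock": time; "joints": joint angles; "dq": joint speeds; "joint_torque": joint torques, N m; "ee_pos": TCP position; "eef_rot": TCP orientation; "ft_force": force on the tool from outside, world axes, zero at the start; "wrist_torque": the same for the moment, N m; "width": opening from 0.0 (shut) to 1.0 (fully open).
Only numpy, scipy, OpenCV 4.12 (cv2) and the standard library are available. Lean on these libraries where they do the work, as an engineer would, in place of code of your own. Each camera call takes 0.05 s, during which the arm holds its last target.

### The job

Slide the square soldering board, with the ring blank lying on it, flat across from the fireclay stand onto the plate of the cam lift, between its guide rails and right up against the end stop; the ring must stay on the board. Then swing the cam lever up until it stands straight upright, where the lift is at its highest, and finish while still holding the lever there with the fingers, because it springs back when let go. Leave the small try square, the loupe and the steel block where they lie.

Things in the scene. Friction and masses are not known exactly. Their poses are not given: they have to be found in the camera images.
- cam_lift: fixed lift, dark base 120 x 205 mm; origin on the worktop under the middle of its plate. x points away from the robot (yaw -0.02 to 0.18); +y (robot's left) is the open entrance by the stand; at the -y end stand the end stop, two guide posts (dia 10, 104 mm high, at x +-46, y -83 mm), the cam and, outermost, the lever
- seat (a point): point on the rising plate's top, under the board's middle when home; axes as the lift. Plate 124 x 130 mm, top 20 to 24 mm above the worktop when down, a bit below the stand's top, some 18 mm more at full lift. Entrance edge at y +80 mm, end stop face at y -50 mm. Guide rails 9.5 mm high, 108 mm apart, opening to 125 mm at the entrance; stop 20 mm high, 38 mm in its middle
- cam_lever (a joint): lever angle, rad. 0 = down, leaning 1.40 rad from upright to the lift's +x side; grows as the lever swings up and towards the robot; 1.40 = straight upright = highest lift, beyond it the plate sinks again; stop at 2.0. Starts at 0 to 0.12. A spring returns it to near 0 when released; 2 to 4 N at the grip hold it upright
- lever_grip (a point): middle of the lever's cross grip: horizontal black round bar, 14 mm thick, 54 mm long along the lift's y, at the lever's end; the flat lever bar begins 29 mm from here towards +y. Moves on a 120 mm radius about lever_pivot: 58 mm above the worktop and 118 mm to +x when down, 158 mm high over the pivot when upright. Grip it from above, fingers either side in x; it may turn between them
- lever_pivot (a point): point on the turning axis of the lever (axis along the lift's y), 38 mm above the worktop, in the same upright plane as lever_grip
- board_stand: fixed fireclay stand 112 x 112 x 24 mm beside the entrance of the lift (on its +y side, gap 2 to 9 mm, sides roughly in line with the lift); origin under its centre
- board_center (a point): centre of the pale square soldering board, 100 x 100 x 16 mm, about 0.16 kg, scorched in the middle, loose; starts flat on the stand; sides along its x and y axes, roughly those of the lift. Too wide to grip flat: push it on its outer (+y) edge
- ring_center (a point): centre of the dark ring blank, 22 mm diameter, 10 mm high, lying loose on the board near its middle
- steel_block: bystander: steel bench block 64 x 64 x 28 mm on the worktop at the left, beyond the stand; origin under its centre
- try_square: bystander: small steel try square 50 x 67 x 10 mm, lying flat on the worktop at the front right; origin under its centre
- loupe: bystander: black eye loupe, 39 mm diameter, 30 mm high, standing on the worktop at the front left; origin under its centre

How it is judged:
By the outcome, as a careful person would: the job done as asked, in the order asked, and still so for the second after the job is handed in, while the arm keeps its last pose, push and grip.
It also fails if it takes over 54 s, if anything falls off the work surface, if the arm or the gripper's body presses on something with over 40 N, if the wrist force passes 120 N, or if a joint passes its speed limit or range.

## Working session

There is one attempt and no reset: what is moved stays moved. The work goes in short steps, Python scripts to look and compute and a shell command to move; the robot and the scene stay as the last step left them, time stands still between calls to the robot, and variables do not carry over. Pictures are saved under pics/ and viewed, and the job is handed in when it is done.

```bash
mkdir -p pics; ls
cat > h.py <<'E'
import numpy as np, cv2
from scipy.spatial.transform import Rotation as Ro
from station import sensors, imaging, workorder
def shot(name, fn):
    s=sensors.sense()
    d=imaging.get_image(name)
    cv2.imwrite('pics/'+fn+'.png', cv2.cvtColor(d['img'],cv2.COLOR_RGB2BGR))
    if 'R' not in d:
        T=np.array(d['T_tool_cam']); Rt=Ro.from_rotvec(s['eef_rot']).as_matrix()
        Rc=Rt@T[:3,:3]; c=Rt@T[:3,3]+np.array(s['ee_pos'])
        d['R']=Rc.T; d['t']=-Rc.T@c
    np.savez('pics/'+fn+'.npz',img=d['img'],mtx=d['mtx'],dist=np.array(d['distortion']),R=d['R'],t=np.array(d['t']).ravel())
    return d
def load(fn): return np.load('pics/'+fn+'.npz')
def ray(d,uv):
    p=cv2.undistortPoints(np.array([[uv]],float),d['mtx'],d['dist'])[0,0]
    R=d['R']; c=-R.T@d['t']; v=R.T@np.array([p[0],p[1],1]); return c,v/np.linalg.norm(v)
def plane(d,uv,z):
    c,v=ray(d,uv); return c+v*(z-c[2])/v[2]
def tri(obs):
    A=np.zeros((3,3));b=np.zeros(3);rs=[]
    for d,uv in obs:
        c,v=ray(d,uv);P=np.eye(3)-np.outer(v,v);A+=P;b+=P@c;rs.append((c,P))
    x=np.linalg.solve(A,b); return x,[np.linalg.norm(P@(x-c)) for c,P in rs]
def proj(d,X):
    return cv2.projectPoints(np.array([X],float),cv2.Rodrigues(d['R'])[0],d['t'],d['mtx'],d['dist'])[0].ravel()
E
python3 - <<'E'
from h import *
for n in('side','top','wrist'): shot(n,n+'0')
s=sensors.sense()
for k in s: print(k,np.round(s[k],3))
for n in('side','top'): d=load(n+'0'); print(n,-d['R'].T@d['t'], d['mtx'][0,0])
E
```

```text
pics
clock 0.15
joints [-1.235  0.322 -0.07   1.451  0.023  1.371 -0.057]
dq [ 0.001 -0.004  0.001 -0.003 -0.001 -0.    -0.001]
joint_torque [ 0.0000e+00 -4.9179e+01 -4.0400e-01 -3.1288e+01 -6.4000e-02  4.0000e-02
  0.0000e+00]
ee_pos [0.206 0.616 0.222]
eef_rot [ 2.548e+00  1.836e+00 -2.000e-03]
ft_force [-0.18   0.765  0.63 ]
wrist_torque [0.02  0.009 0.022]
width 0.996
side [ 0.45362456 -0.58065745  0.60959705] 364.56783610375794
top [0.42945519 0.09622102 0.92735042] 371.92935488615063
```

View pics/top0.png

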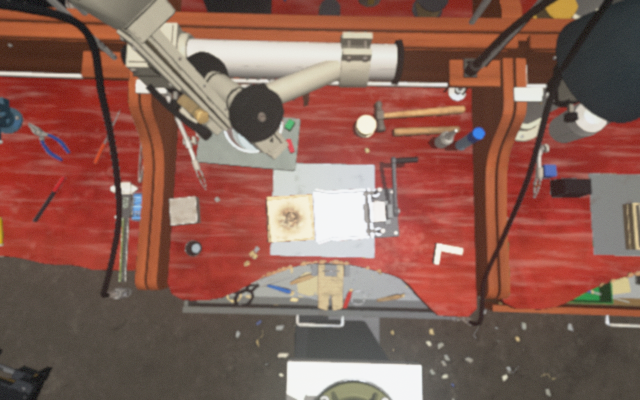

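View pics/side0.png

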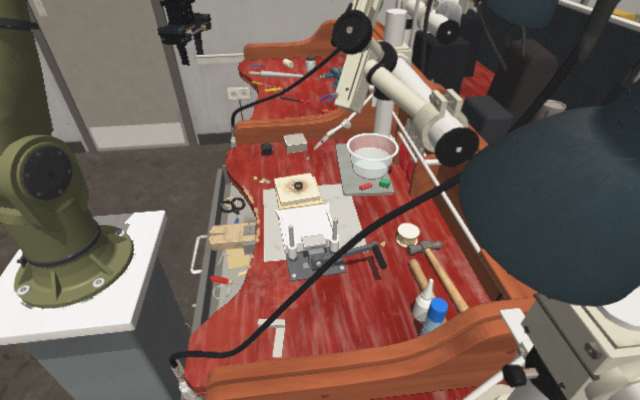

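View pics/wrist0.png

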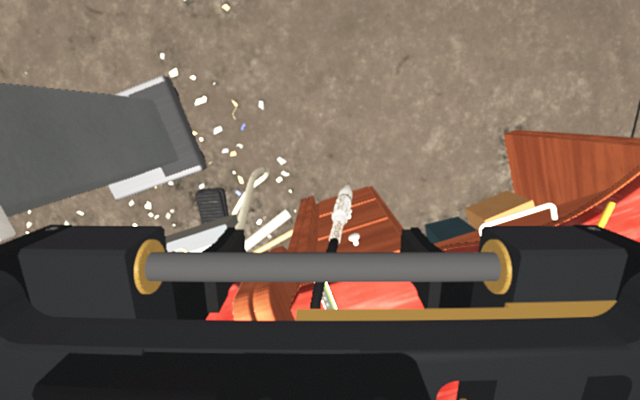

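The top view has the board at about (290,217), the lift at (345,215) and the lever grip at (405,160). I'll enlarge both views.

Run:
```python
from h import *
a=cv2.imread('pics/top0.png')[140:280,250:430]; cv2.imwrite('pics/top0z.png',cv2.resize(a,None,fx=4.2,fy=4.2,interpolation=2))
a=cv2.imread('pics/side0.png')[165:285,240:400]; cv2.imwrite('pics/side0z.png',cv2.resize(a,None,fx=5,fy=5,interpolation=2))
```

```text
(no output)
```

View pics/top0z.png

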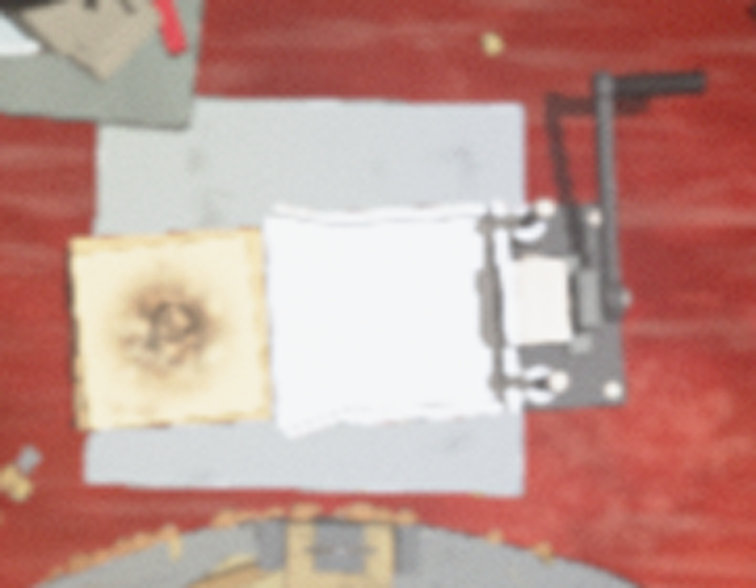

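View pics/side0z.png

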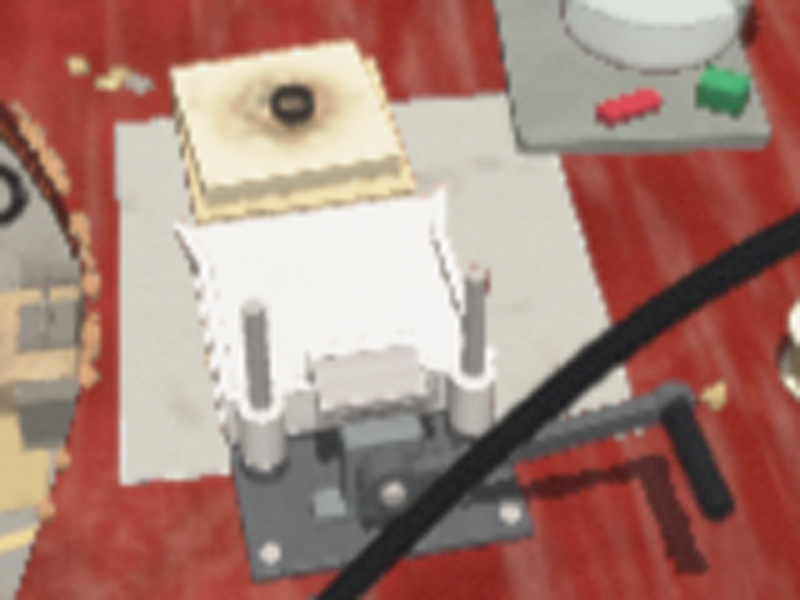

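```bash
cat > m1.py <<'E'
from h import *
t=load('top0');s=load('side0')
T=lambda u:(t,(250+(u[0]+.5)/4.2-.5,140+(u[1]+.5)/4.2-.5)); S=lambda u:(s,(240+(u[0]+.5)/5-.5,165+(u[1]+.5)/5-.5))
P={'A':((73,240),(355,40)),'B':((80,430),(172,68)),'C':((262,228),(410,155)),'D':((272,420),(200,190)),
'ring':((178,325),(292,103)),'post+':((547,207),(474,268)),'post-':((558,382),(255,304)),
'gripL':((604,84),(676,392)),'gripR':((704,82),(722,513)),'pivot':((622,298),(394,493)),
'screw+':((594,217),(510,512)),'screw-':((613,389),(270,553))}
for k,(a,b) in P.items():
    x,e=tri([T(a),S(b)]); print(k,np.round(x*1000,1),np.round(np.array(e)*1000,1))
E
python3 m1.py
```

```text
A [533.7 216.8  38.6] [3.1 3.1]
B [430.3 209.3  34.3] [1.5 1.5]
C [545.9 108.6  44.1] [0.4 0.4]
D [439.7 100.4  39.5] [2.8 2.8]
ring [490.4 154.7  46.5] [1.5 1.5]
post+ [552.2 -43.  106.6] [0.1 0.1]
post- [461.3 -49.6 103.4] [1.4 1.4]
gripL [629.7 -81.8  64.4] [0.8 0.8]
gripR [ 634.  -139.8   57.2] [1. 1.]
pivot [511.8 -97.6  37.4] [0.8 0.8]
screw+ [562.4 -87.8   6.6] [0.7 0.7]
screw- [460.5 -98.5   8.6] [0.5 0.5]
```

Run:
```python
from h import *
t=load('top0');s=load('side0')
for n,a,b in [('disc1',(256,112),(452,145)),('disc2',(208,70),(352,30)),('boxbot',(280,148),(395,95))]:
    x,e=tri([(t,a),(s,b)]); print(n,np.round(x*1000),np.round(np.array(e)*1000,1))
for n,u in [('block',(184,210)),('loupe',(194,248)),('try',(440,255)),('partL',(150,285)),('partLb',(150,100)),('partR',(485,310)),('partR2',(510,70))]: print(n,plane(t,u,.0)[:2].round(3),plane(t,u,.15)[:2].round(3))
for n,u in [('partL',(238,128)),('partLbackj',(335,95)),('partLfrontlow',(230,160))]: 
  for y in (.3,.35,.4):
    c,v=ray(s,u); print(n,(c+v*(y-c[1])/v[1]).round(3))
a=cv2.imread('pics/side0.png')[20:220,150:450]; cv2.imwrite('pics/side0y.png',cv2.resize(a,None,fx=2.66,fy=2.66,interpolation=2))
a=cv2.imread('pics/top0.png')[30:330,80:330]; cv2.imwrite('pics/top0y.png',cv2.resize(a,None,fx=2,fy=2,interpolation=2))
```

```text
disc1 [815. 216.  92.] [88. 88.]
disc2 [656. 263. 392.] [24.9 24.9]
boxbot [655. 154. 268.] [56.5 56.5]
block [0.503 0.428] [0.491 0.374]
loupe [0.41  0.397] [0.413 0.348]
try [ 0.407 -0.209] [ 0.411 -0.16 ]
partL [0.319 0.498] [0.336 0.433]
partLb [0.785 0.532] [0.728 0.462]
partR [ 0.279 -0.314] [ 0.304 -0.248]
partR2 [ 0.886 -0.394] [ 0.812 -0.315]
partL [0.348 0.3   0.141]
partL [0.342 0.35  0.114]
partL [0.336 0.4   0.087]
partLbackj [0.606 0.3   0.217]
partLbackj [0.614 0.35  0.195]
partLbackj [0.623 0.4   0.173]
partLfrontlow [0.312 0.3   0.043]
partLfrontlow [0.304 0.35  0.01 ]
partLfrontlow [ 0.296  0.4   -0.022]
```

View pics/side0y.png

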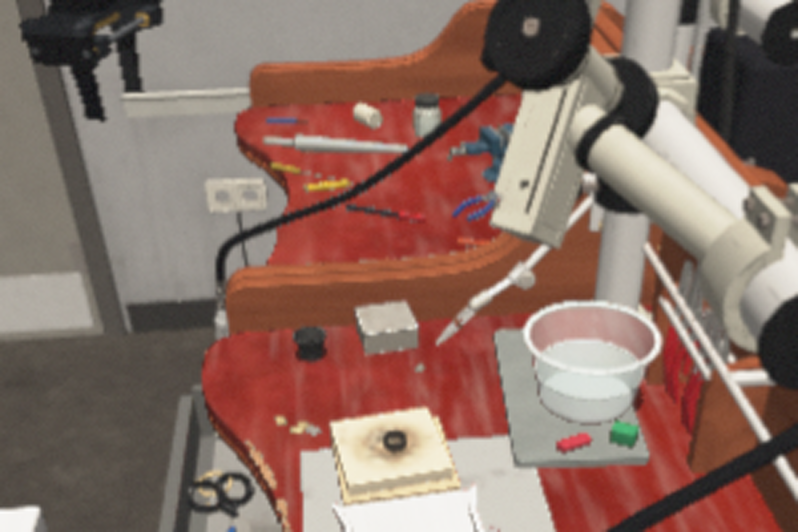

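View pics/top0y.png

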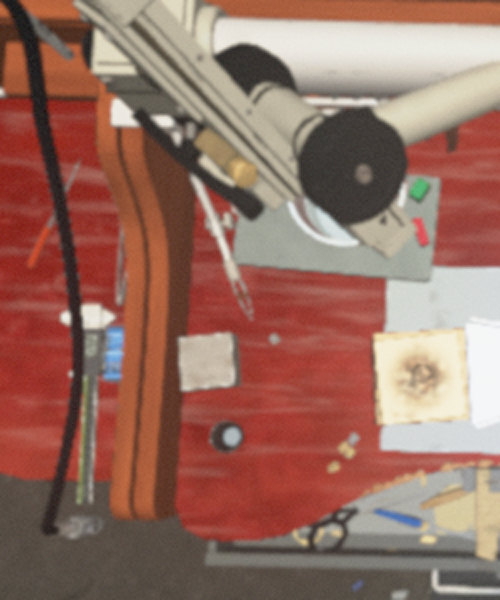

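Run:
```python
from h import *
t=load('top0');s=load('side0')
for n,a,b in [('disc',(256,112),(352,32)),('boxbotR',(272,157),(359,111)),('boxbotL',(272,157),(335,102)),('boxbotRt',(283,146),(359,111)),('discbotedge',(256,135),(352,47)),('pen tip',(203,187),(315,148)),('black tip',(206,137),(0,0))]:
    x,e=tri([(t,a),(s,b)]); print(n,np.round(x*1000),np.round(np.array(e)*1000,1))
for a in [(470,345),(480,300),(495,240),(520,180),(555,100),(582,50)]:
  c,v=ray(t,a)
  for z in (.05,.1,.15,.2,.3): 
    X=c+v*(z-c[2])/v[2]; print(a,X.round(3),proj(s,X).round())
```

```text
disc [618. 189. 399.] [0.3 0.3]
boxbotR [617. 182. 224.] [25.2 25.2]
boxbotL [585. 181. 254.] [0.3 0.3]
boxbotRt [625. 162. 235.] [13.2 13.2]
discbotedge [607. 192. 365.] [13.2 13.2]
pen tip [561. 380.  13.] [0.5 0.5]
black tip [323.  51. 604.] [227.8 227.8]
(470, 345) [ 0.21  -0.256  0.05 ] [141. 353.]
(470, 345) [ 0.222 -0.236  0.1  ] [143. 323.]
(470, 345) [ 0.235 -0.216  0.15 ] [145. 292.]
(470, 345) [ 0.247 -0.196  0.2  ] [147. 259.]
(470, 345) [ 0.272 -0.155  0.3  ] [151. 187.]
(480, 300) [ 0.309 -0.281  0.05 ] [204. 361.]
(480, 300) [ 0.316 -0.26   0.1  ] [203. 331.]
(480, 300) [ 0.323 -0.238  0.15 ] [203. 299.]
(480, 300) [ 0.33  -0.217  0.2  ] [203. 265.]
(480, 300) [ 0.343 -0.174  0.3  ] [202. 191.]
(495, 240) [ 0.446 -0.32   0.05 ] [293. 375.]
(495, 240) [ 0.445 -0.296  0.1  ] [290. 343.]
(495, 240) [ 0.445 -0.273  0.15 ] [286. 310.]
(495, 240) [ 0.444 -0.249  0.2  ] [283. 274.]
(495, 240) [ 0.442 -0.201  0.3  ] [275. 198.]
(520, 180) [ 0.589 -0.383  0.05 ] [397. 408.]
(520, 180) [ 0.58  -0.355  0.1  ] [390. 372.]
(520, 180) [ 0.571 -0.328  0.15 ] [382. 335.]
(520, 180) [ 0.562 -0.301  0.2  ] [374. 297.]
(520, 180) [ 0.544 -0.246  0.3  ] [357. 214.]
(555, 100) [ 0.787 -0.472  0.05 ] [571. 466.]
(555, 100) [ 0.766 -0.44   0.1  ] [556. 423.]
(555, 100) [ 0.746 -0.407  0.15 ] [539. 380.]
(555, 100) [ 0.726 -0.375  0.2  ] [523. 335.]
(555, 100) [ 0.685 -0.31   0.3  ] [488. 241.]
(582, 50) [ 0.914 -0.541  0.05 ] [720. 526.]
(582, 50) [ 0.886 -0.505  0.1  ] [695. 476.]
(582, 50) [ 0.858 -0.468  0.15 ] [670. 425.]
(582, 50) [ 0.831 -0.432  0.2  ] [644. 373.]
(582, 50) [ 0.776 -0.359  0.3  ] [592. 267.]
```

Run:
```python
from h import *
t=load('top0');s=load('side0')
st=sensors.sense()
print(Ro.from_rotvec(st['eef_rot']).as_matrix().round(3))
def match(a,curve):
  c,v=ray(t,a); best=None
  for z in np.arange(0,.6,.005):
    X=c+v*(z-c[2])/v[2]; q=proj(s,X); d=min(np.hypot(*(q-p)) for p in curve)
    if best is None or d<best[0]: best=(d,X,q)
  print(a,best[0].round(1),best[1].round(3),best[2].round())
P=np.array([(232,150),(232,118),(237,109),(262,97),(283,90),(300,79),(318,65),(335,51)],float)
cur=np.concatenate([np.linspace(P[i],P[i+1],40) for i in range(len(P)-1)])
for a in [(105,293),(113,250),(118,208),(112,160),(105,120),(98,70)]: match(a,cur)
print('partition top front')
for a in [(140,285),(165,285)]:
  match(a,np.linspace((238,128),(240,124),10))
```

```text
[[ 0.316  0.949 -0.   ]
 [ 0.949 -0.316 -0.001]
 [-0.001  0.    -1.   ]]
(105, 293) 0.3 [0.302 0.588 0.03 ] [233. 117.]
(113, 250) 0.3 [0.405 0.53  0.12 ] [260.  98.]
(118, 208) 0.1 [0.492 0.506 0.16 ] [287.  87.]
(112, 160) 0.5 [0.578 0.49  0.225] [316.  66.]
(105, 120) 2.9 [0.642 0.483 0.27 ] [338.  50.]
(98, 70) 33.2 [0.729 0.494 0.285] [367.  42.]
partition top front
(140, 285) 0.5 [0.322 0.508 0.03 ] [238. 128.]
(165, 285) 1.5 [0.328 0.434 0.07 ] [236. 128.]
```

Run:
```python
from h import *
t=load('top0');s=load('side0')
for u in [(272,157),(262,152),(250,143),(232,130),(222,135),(208,137),(190,120)]:
  print(u,[plane(t,u,z)[:2].round(3) for z in (.2,.25,.3,.35,.4)])
for u in [(336,106),(340,80),(348,55)]:
  c,v=ray(s,u); print(u,[(c+v*(y-c[1])/v[1]).round(3)[[0,2]] for y in (.15,.2,.25,.3)])
```

```text
(272, 157) [array([0.597, 0.188]), array([0.586, 0.182]), array([0.574, 0.175]), array([0.563, 0.169]), array([0.551, 0.163])]
(262, 152) [array([0.607, 0.208]), array([0.595, 0.201]), array([0.583, 0.193]), array([0.57 , 0.185]), array([0.558, 0.178])]
(250, 143) [array([0.625, 0.233]), array([0.611, 0.224]), array([0.598, 0.214]), array([0.585, 0.205]), array([0.571, 0.195])]
(232, 130) [array([0.651, 0.27 ]), array([0.635, 0.258]), array([0.62 , 0.246]), array([0.605, 0.234]), array([0.59 , 0.222])]
(222, 135) [array([0.64, 0.29]), array([0.625, 0.276]), array([0.611, 0.263]), array([0.596, 0.25 ]), array([0.582, 0.237])]
(208, 137) [array([0.635, 0.318]), array([0.621, 0.302]), array([0.607, 0.287]), array([0.593, 0.272]), array([0.579, 0.257])]
(190, 120) [array([0.669, 0.355]), array([0.653, 0.338]), array([0.636, 0.32 ]), array([0.62 , 0.302]), array([0.603, 0.284])]
(336, 106) [array([0.583, 0.259]), array([0.591, 0.235]), array([0.6  , 0.211]), array([0.609, 0.187])]
(340, 80) [array([0.589, 0.316]), array([0.599, 0.296]), array([0.608, 0.276]), array([0.617, 0.256])]
(348, 55) [array([0.604, 0.366]), array([0.614, 0.35 ]), array([0.624, 0.333]), array([0.634, 0.317])]
```

```bash
python3 -m creep '-0.035 0.035 0 0 0 0.1; -0.07 0.07 0 0 0 0.22; -0.105 0.105 0 0 0 0.35; -0.14 0.135 0 0 0 0.48; -0.156 0.151 0 0 0 0.6'
```

```text
clock: 0.65
ee_pos: [0.3017, 0.4161, 0.2219]
eef_rot: [2.98, 0.986, -0.001]
ft_force: [0.4, 0.7, -0.3]
width: 1.003
```

```bash
python3 -m creep '0.009 0.044 0.015 0 0 0.11; 0.018 0.088 0.03 0 0 0.23; 0.026 0.132 0.05 0 0 0.35; 0.034 0.175 0.065 0 0 0.46; 0.043 0.219 0.08 0 0 0.567' 0
python3 - <<'E'
from h import *
for n in('side','top','wrist'): shot(n,n+'1')
print(sensors.sense()['ee_pos'],sensors.sense()['eef_rot'])
E
```

```text
clock: 1.15
ee_pos: [0.4675, 0.2643, 0.1416]
eef_rot: [3.137, 0.106, -0.001]
ft_force: [0.7, 0.4, -0.3]
width: 0.63
[0.46826439 0.26185383 0.1409488 ] [ 3.13435664e+00  1.02129181e-01 -2.45166502e-03]
```

View pics/wrist1.png

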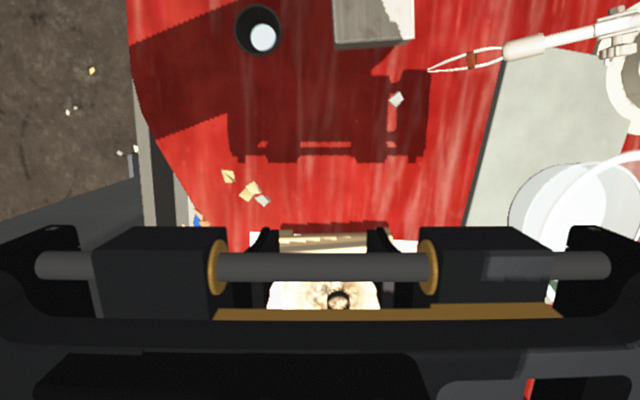

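View pics/side1.png

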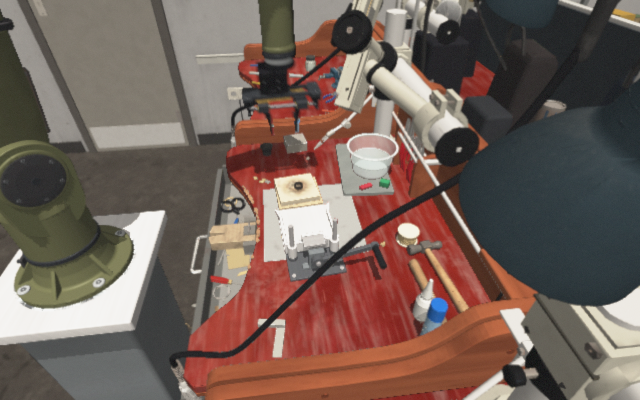

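View pics/top1.png

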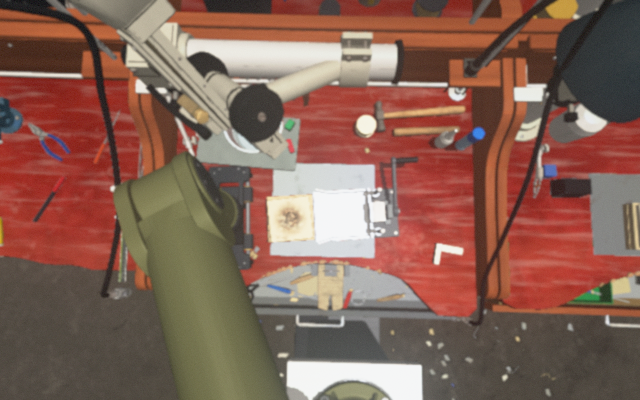

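```bash
cat >> m1.py <<'E'
print()
for k,z in dict(A=.04,B=.04,C=.04,D=.04).items(): print(k,plane(*T(P[k][0]),z)[:2].round(4),plane(*S(P[k][1]),z)[:2].round(4))
for k,z in {'post+':.104,'post-':.104,'screw+':.008,'screw-':.008}.items(): print(k,plane(*T(P[k][0]),z)[:2].round(4),plane(*S(P[k][1]),z)[:2].round(4))
t=load('top1')
a=t['img'][150:270,255:405,::-1]; cv2.imwrite('pics/top1z.png',cv2.resize(a,None,fx=5,fy=5,interpolation=2))
g=cv2.cvtColor(t['img'],cv2.COLOR_RGB2HSV)
m=cv2.inRange(g,(15,40,150),(35,255,255))[180:260,255:325]
c=max(cv2.findContours(m,0,1)[0],key=cv2.contourArea); c=c+[255,180]; r=cv2.minAreaRect(c.astype(np.float32)); print(r, cv2.boxPoints(r))
for b in cv2.boxPoints(r): print(plane(t,b,.035)[:2].round(4))
E
python3 m1.py
```

```text
A [533.7 216.8  38.6] [3.1 3.1]
B [430.3 209.3  34.3] [1.5 1.5]
C [545.9 108.6  44.1] [0.4 0.4]
D [439.7 100.4  39.5] [2.8 2.8]
ring [490.4 154.7  46.5] [1.5 1.5]
post+ [552.2 -43.  106.6] [0.1 0.1]
post- [461.3 -49.6 103.4] [1.4 1.4]
gripL [629.7 -81.8  64.4] [0.8 0.8]
gripR [ 634.  -139.8   57.2] [1. 1.]
pivot [511.8 -97.6  37.4] [0.8 0.8]
screw+ [562.4 -87.8   6.6] [0.7 0.7]
screw- [460.5 -98.5   8.6] [0.5 0.5]

A [0.5366 0.2167] [0.5304 0.2145]
B [0.4287 0.2085] [0.4321 0.2015]
C [0.5461 0.1087] [0.5469 0.1137]
D [0.4369 0.1004] [0.4425 0.0999]
post+ [ 0.5525 -0.0434] [ 0.5528 -0.0402]
post- [ 0.4598 -0.0495] [ 0.4627 -0.0501]
screw+ [ 0.5614 -0.0875] [ 0.5629 -0.089 ]
screw- [ 0.46   -0.0986] [ 0.4609 -0.098 ]
((287.4070739746094, 220.39381408691406), (32.92523193359375, 35.465179443359375), 48.8140754699707) [[263.22125 219.68143]
 [289.9115  196.32745]
 [311.5929  221.1062 ]
 [284.90265 244.46017]]
[0.4816 0.2243]
[0.5396 0.162 ]
[0.4809 0.1081]
[0.4238 0.1703]
```

View pics/top1z.png

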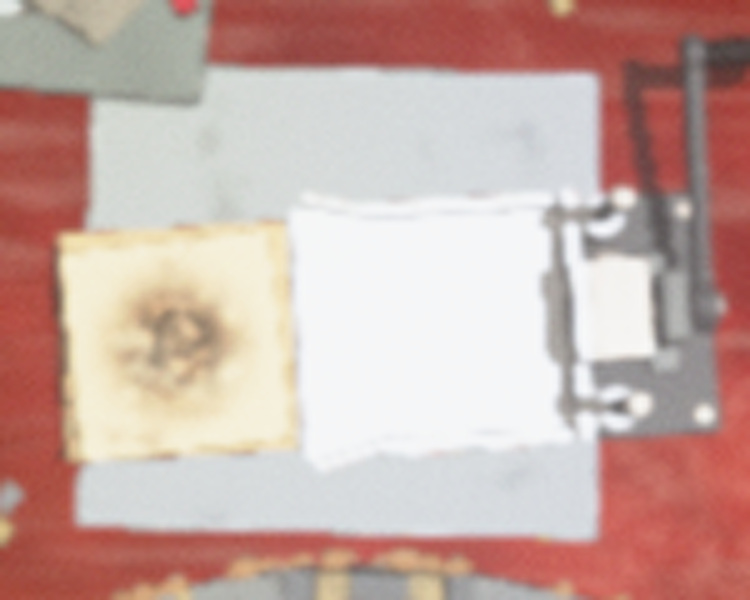

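```bash
python3 -m creep '0.005 0.011 0.03 0 0 -0.015; 0.01 0.0216 0.06 0 0 -0.03; 0.01 0.0216 0.09 0 0 -0.03; 0.01 0.0216 0.112 0 0 -0.03; 0.01 0.0216 0.112 0 0 -0.03' 0
python3 - <<'E'
from h import *
for n in('side','wrist'): shot(n,n+'2')
a=cv2.imread('pics/side2.png')[60:300,200:440]; cv2.imwrite('pics/side2z.png',cv2.resize(a,None,fx=2.5,fy=2.5,interpolation=2))
s=sensors.sense()
print(s['ee_pos'],s['eef_rot'],s['width'],s['ft_force'])
E
```

```text
clock: 1.8
ee_pos: [0.4762, 0.2402, 0.0261]
eef_rot: [3.13, 0.153, -0.012]
ft_force: [-1.9, 0.3, 0.3]
width: 0.497
[0.47908572 0.24138665 0.02952548] [ 3.13268838e+00  1.52042483e-01 -2.95363961e-03] 0.49818775406783034 [ 0.03613799 -0.09209982  0.26950525]
```

View pics/side2z.png

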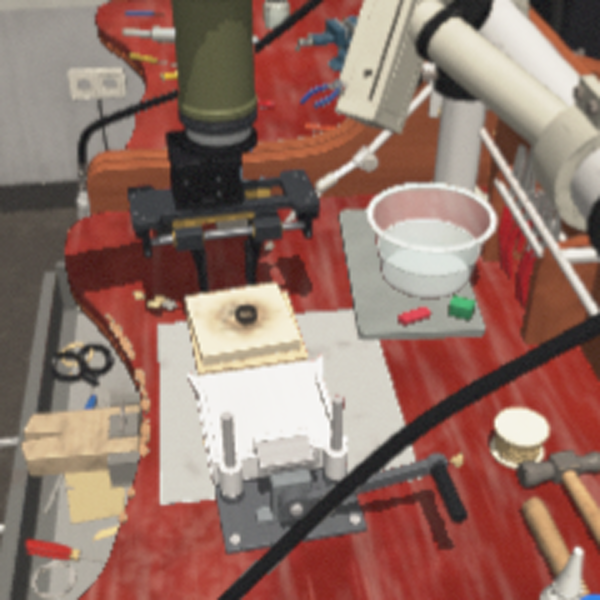

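View pics/wrist2.png

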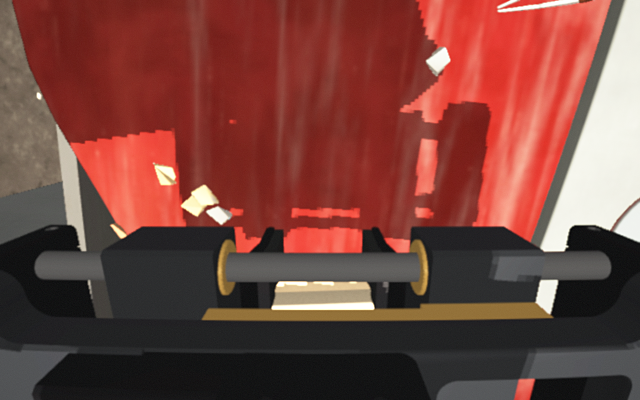

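```bash
python3 -m creep '0 0.006 0 0 0 0; 0 0.012 0 0 0 0; 0 0.018 0 0 0 0; 0 0.023 0 0 0 0; 0 0.028 0 0 0 0; 0 0.033 0 0 0 0; 0 0.038 0 0 0 0; 0 0.043 0 0 0 0; 0 0.048 0 0 0 0; 0 0.053 0 0 0 0'
python3 - <<'E'
from h import *
for n in('side','top'): shot(n,n+'3')
a=cv2.imread('pics/side3.png')[60:300,200:440]; cv2.imwrite('pics/side3z.png',cv2.resize(a,None,fx=2.5,fy=2.5,interpolation=2))
s=sensors.sense()
print(s['ee_pos'],s['eef_rot'],s['width'],s['ft_force'])
E
```

```text
clock: 2.9
ee_pos: [0.4842, 0.1882, 0.0297]
eef_rot: [3.133, 0.152, -0.003]
ft_force: [-0.9, 1.8, 0.7]
width: 0.5
[0.48421281 0.18731473 0.02961498] [ 3.13186362  0.150073   -0.00365213] 0.5002325344213867 [ 0.64005203 -0.02574791 -0.39844634]
```

View pics/side3z.png

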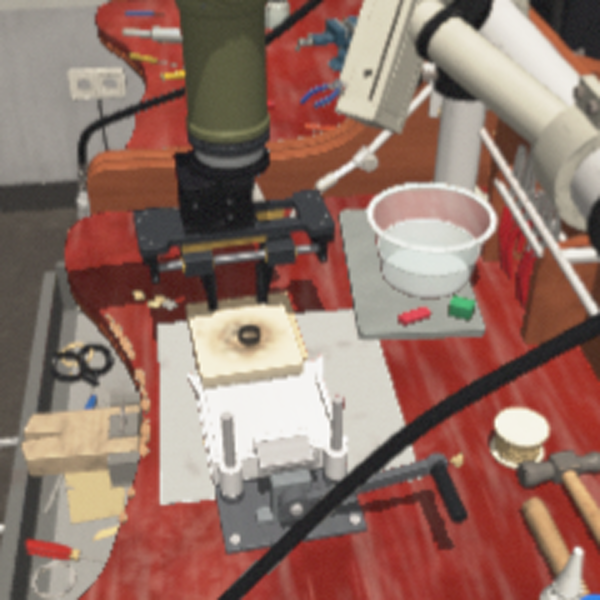

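Run:
```python
from h import *
t=load('top3')
a=t['img'][150:270,255:405,::-1]; cv2.imwrite('pics/top3z.png',cv2.resize(a,None,fx=5,fy=5,interpolation=2))
a=load('side3')['img'][170:270,265:355,::-1]; cv2.imwrite('pics/side3y.png',cv2.resize(a,None,fx=6,fy=6,interpolation=2))
```

```text
(no output)
```

View pics/top3z.png

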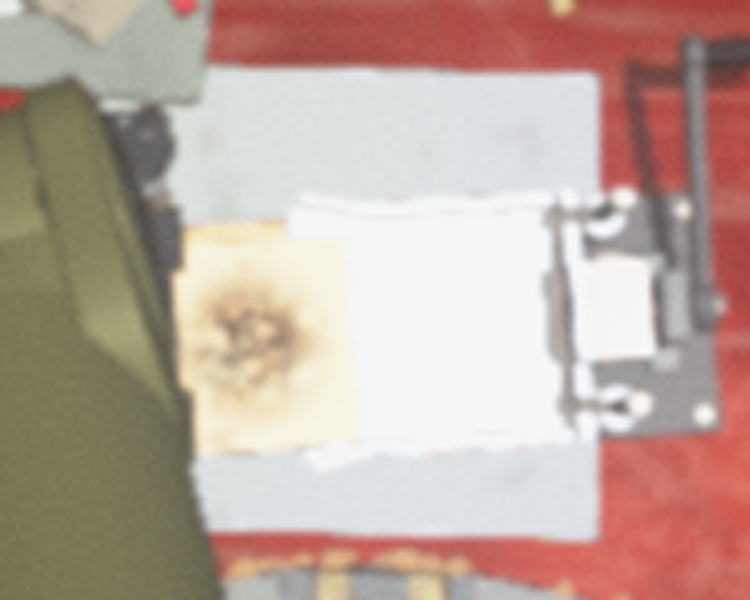

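View pics/side3y.png

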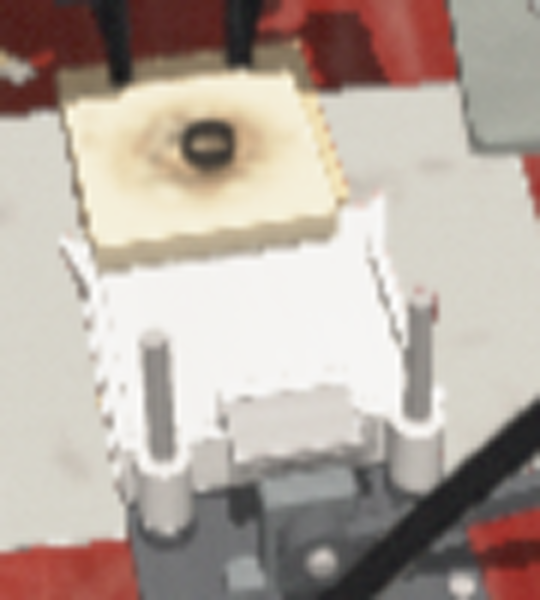

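```bash
python3 -m creep '0.001 0.003 0 0 0 0; 0.0025 0.007 0 0 0 0; 0.0045 0.012 0 0 0 0; 0.006 0.017 0 0 0 0; 0.006 0.021 0 0 0 0; 0.006 0.025 0 0 0 0; 0.006 0.03 0 0 0 0'
python3 - <<'E'
from h import *
for n in('side','top'): shot(n,n+'4')
a=load('side4')['img'][170:270,265:355,::-1]; cv2.imwrite('pics/side4y.png',cv2.resize(a,None,fx=6,fy=6,interpolation=2))
a=load('top4')['img'][150:270,255:405,::-1]; cv2.imwrite('pics/top4z.png',cv2.resize(a,None,fx=5,fy=5,interpolation=2))
s=sensors.sense()
print(s['ee_pos'],s['eef_rot'],s['width'],s['ft_force'])
E
```

```text
clock: 3.7
ee_pos: [0.4931, 0.1579, 0.0298]
eef_rot: [3.132, 0.151, -0.003]
ft_force: [-0.6, 0.9, 0.6]
width: 0.496
[0.49322392 0.1569106  0.02982167] [ 3.1313624   0.14844126 -0.00345998] 0.4961521622691046 [ 0.31149015  0.09882453 -0.06574364]
```

View pics/side4y.png

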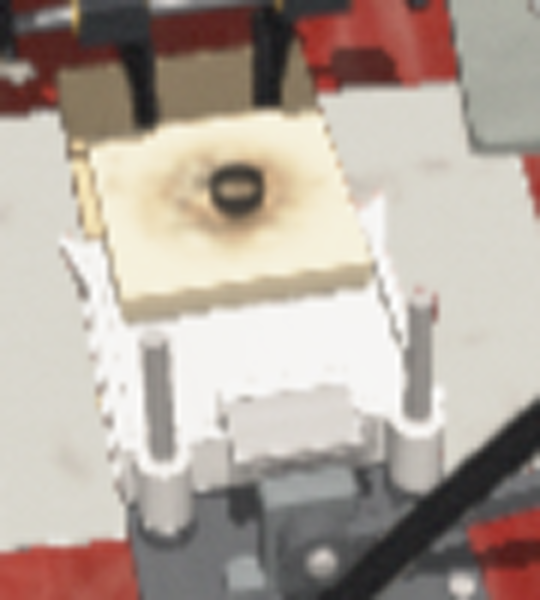

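View pics/top4z.png

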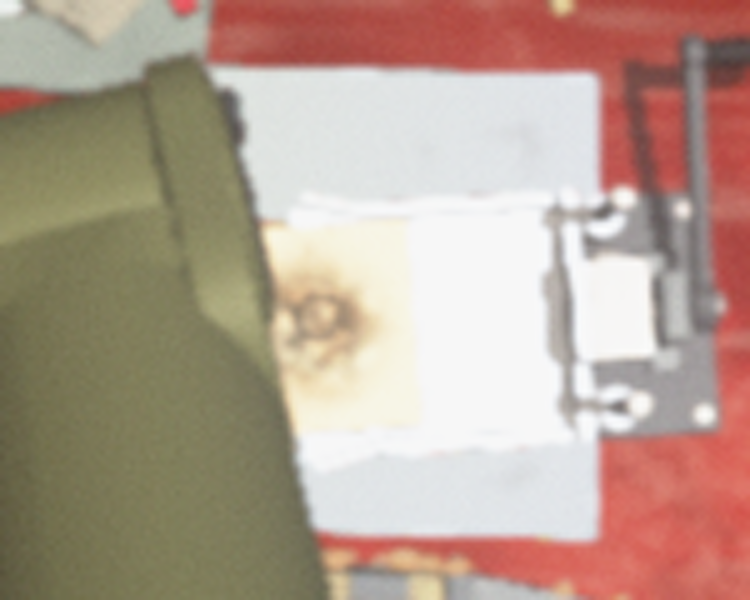

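```bash
python3 -m creep '0 0.004 0 0 0 0; -0.0005 0.009 0 0 0 0; -0.001 0.014 0 0 0 0; -0.001 0.019 0 0 0 0; -0.001 0.024 0 0 0 0; -0.001 0.029 0 0 0 0; -0.001 0.034 0 0 0 0; -0.001 0.039 0 0 0 0; -0.001 0.044 0 0 0 0; -0.001 0.048 0 0 0 0'
python3 - <<'E'
from h import *
for n in('side','top'): shot(n,n+'5')
a=load('side5')['img'][170:270,265:355,::-1]; cv2.imwrite('pics/side5y.png',cv2.resize(a,None,fx=6,fy=6,interpolation=2))
a=load('top5')['img'][150:270,255:405,::-1]; cv2.imwrite('pics/top5z.png',cv2.resize(a,None,fx=5,fy=5,interpolation=2))
s=sensors.sense()
print(s['ee_pos'],s['eef_rot'],s['width'],s['ft_force'])
E
```

```text
clock: 4.8
ee_pos: [0.4968, 0.1086, 0.0302]
eef_rot: [3.131, 0.148, -0.003]
ft_force: [0.4, 0.4, -0.4]
width: 0.499
[0.49688142 0.10809197 0.03015971] [ 3.13095732  0.1469133  -0.00347535] 0.49814778612326055 [-0.18688982 -0.12682667  0.31477054]
```

View pics/side5y.png

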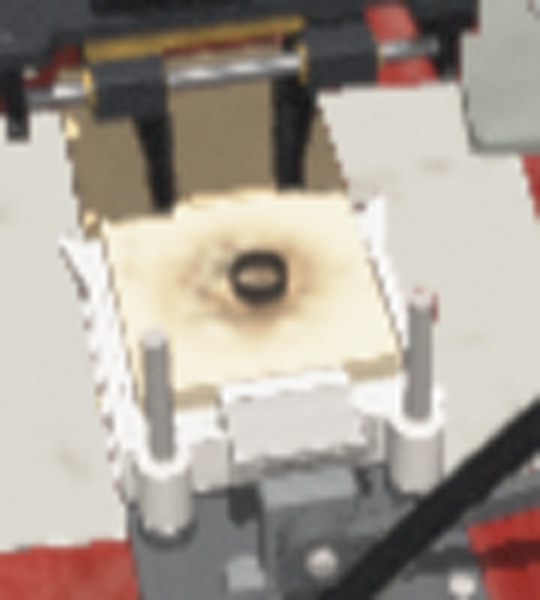

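View pics/top5z.png

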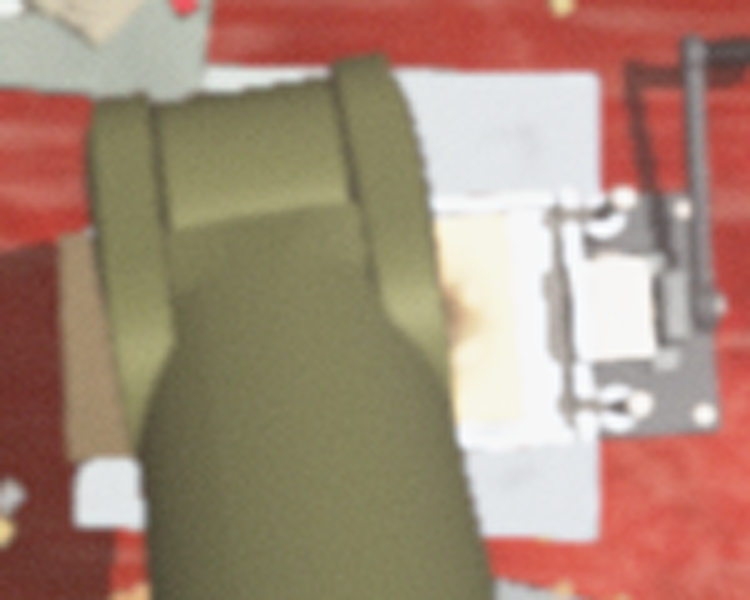

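```bash
python3 -m creep '0 0.003 0 0 0 0; 0 0.006 0 0 0 0; 0 0.009 0 0 0 0; 0 0.011 0 0 0 0; 0 0.011 0 0 0 0'
python3 -m creep '0 0.001 0 0 0 0; 0 0.002 0 0 0 0; 0 0.002 0 0 0 0'
```

```text
clock: 5.4
ee_pos: [0.498, 0.0967, 0.0303]
eef_rot: [3.131, 0.146, -0.003]
ft_force: [-0.2, 0.1, -0.9]
width: 0.498
clock: 5.7
ee_pos: [0.4982, 0.0946, 0.0303]
eef_rot: [3.131, 0.146, -0.003]
ft_force: [-1.1, 0.1, -0.1]
width: 0.496
```

```bash
for i in 1; do python3 -m creep '0 0.001 0 0 0 0; 0 0.002 0 0 0 0; 0 0.002 0 0 0 0'; done
python3 - <<'E'
from h import *
for n in('side','top'): shot(n,n+'6')
a=load('side6')['img'][200:270,275:345,::-1]; cv2.imwrite('pics/side6y.png',cv2.resize(a,None,fx=8,fy=8,interpolation=2))
a=load('top6')['img'][180:250,320:400,::-1]; cv2.imwrite('pics/top6z.png',cv2.resize(a,None,fx=8,fy=8,interpolation=2))
E
```

```text
clock: 6.0
ee_pos: [0.4984, 0.0924, 0.0303]
eef_rot: [3.131, 0.146, -0.003]
ft_force: [0.5, 0.9, -1.1]
width: 0.501
```

View pics/side6y.png

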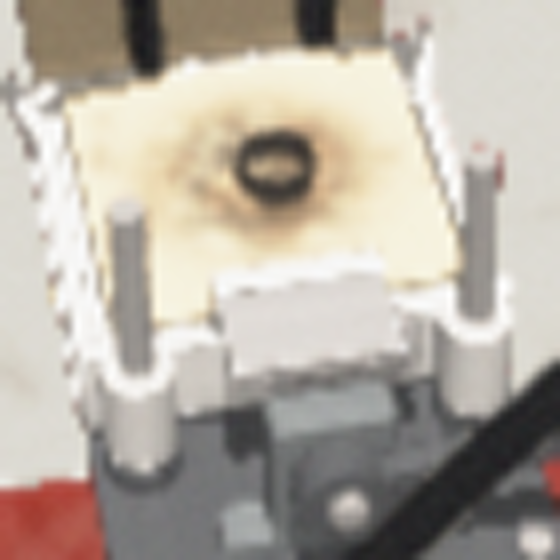

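View pics/top6z.png

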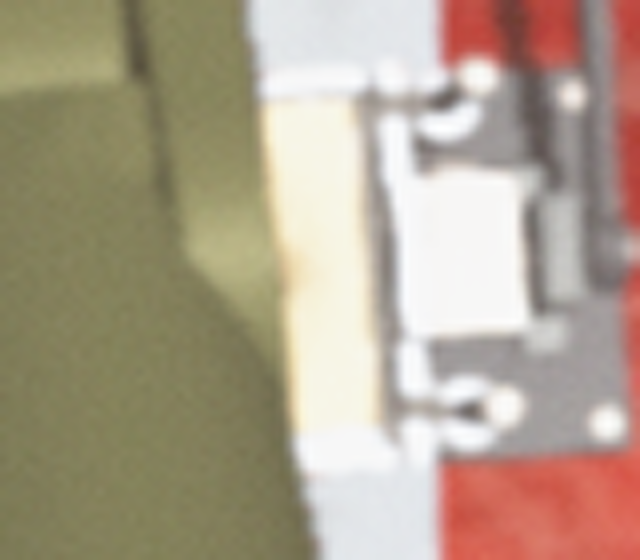

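```bash
python3 -m creep '0 0.001 0 0 0 0; 0 0.002 0 0 0 0; 0 0.002 0 0 0 0'; python3 -m creep '0 0.001 0 0 0 0; 0 0.002 0 0 0 0; 0 0.002 0 0 0 0'
```

```text
clock: 6.4
ee_pos: [0.4986, 0.0902, 0.0303]
eef_rot: [3.13, 0.146, -0.004]
ft_force: [-0.2, 0.6, -0.9]
width: 0.501
clock: 6.7
ee_pos: [0.4988, 0.088, 0.0303]
eef_rot: [3.13, 0.145, -0.003]
ft_force: [-0.1, 0.0, 0.1]
width: 0.5
```

```bash
python3 -m creep '0 0.001 0 0 0 0; 0 0.002 0 0 0 0; 0 0.002 0 0 0 0'
python3 - <<'E'
from h import *
for n in('side','top'): shot(n,n+'7')
a=load('side7')['img'][200:270,275:345,::-1]; cv2.imwrite('pics/side7y.png',cv2.resize(a,None,fx=8,fy=8,interpolation=2))
a=load('top7')['img'][180:250,320:400,::-1]; cv2.imwrite('pics/top7z.png',cv2.resize(a,None,fx=8,fy=8,interpolation=2))
E
```

```text
clock: 7.0
ee_pos: [0.499, 0.0857, 0.0303]
eef_rot: [3.13, 0.145, -0.003]
ft_force: [0.2, -0.4, -0.4]
width: 0.502
```

View pics/side7y.png

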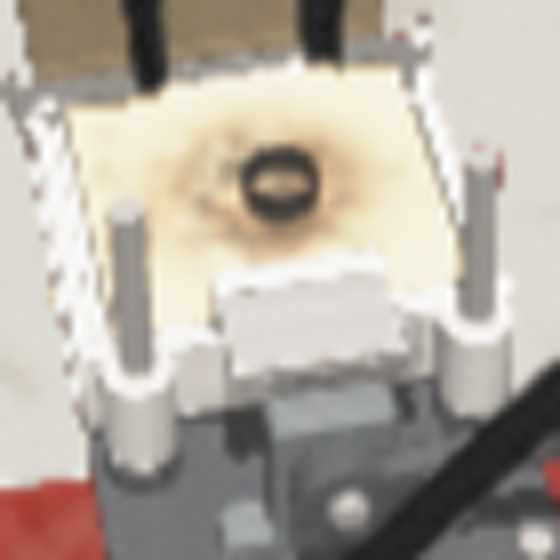

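View pics/top7z.png

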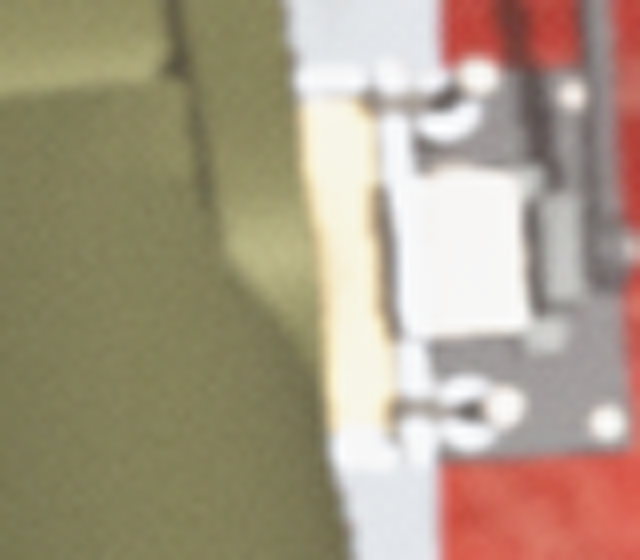

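```bash
python3 -m creep '0 0.001 0 0 0 0; 0 0.002 0 0 0 0; 0 0.002 0 0 0 0';python3 -m creep '0 0.001 0 0 0 0; 0 0.0015 0 0 0 0; 0 0.0015 0 0 0 0'
```

```text
clock: 7.4
ee_pos: [0.4994, 0.0844, 0.0305]
eef_rot: [3.131, 0.145, -0.003]
ft_force: [0.4, 2.4, -0.5]
width: 0.499
clock: 7.7
ee_pos: [0.4997, 0.0842, 0.0306]
eef_rot: [3.132, 0.146, -0.002]
ft_force: [0.2, 5.3, 0.5]
width: 0.5
```

```bash
python3 -m creep '0 0.0015 0 0 0 0; 0 0.003 0 0 0 0; 0 0.003 0 0 0 0; 0 0.003 0 0 0 0'
python3 - <<'E'
from h import *
for n in('side','top'): shot(n,n+'8')
a=load('side8')['img'][200:270,275:345,::-1]; cv2.imwrite('pics/side8y.png',cv2.resize(a,None,fx=8,fy=8,interpolation=2))
print(sensors.sense())
E
```

```text
clock: 8.1
ee_pos: [0.5, 0.084, 0.0309]
eef_rot: [3.136, 0.147, -0.001]
ft_force: [-0.4, 8.6, -1.0]
width: 0.501
{'clock': 8.2, 'joints': array([-0.59377466,  0.21405294,  0.40911976,  2.02044634, -0.10301999,
        0.92769275, -0.03711621]), 'dq': array([-0.00093349,  0.00085285, -0.00092534, -0.00152243,  0.00071268,
        0.00088941,  0.00046601]), 'joint_torque': array([  3.84597078, -33.87455463,   6.64610222, -24.4882983 ,
         2.45504245,   0.40073549,   0.22471051]), 'ee_pos': array([0.49995858, 0.08401376, 0.03084567]), 'eef_rot': array([ 3.13581771e+00,  1.47346630e-01, -8.14593572e-04]), 'ft_force': array([ 0.21786409,  8.68672118, -0.67167267]), 'wrist_torque': array([ 1.81202569,  0.01495986, -0.26836379]), 'width': 0.5015322391935675}
```

View pics/side8y.png

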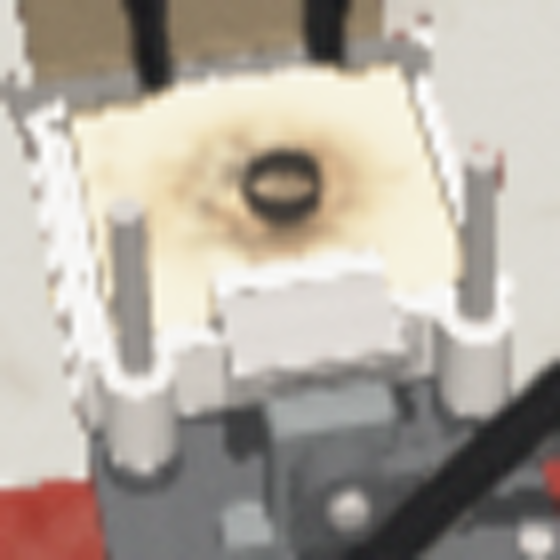

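```bash
python3 -m creep '0 -0.005 0 0 0 0; 0 -0.012 0 0 0 0; 0 -0.018 0 0 0 0; 0 -0.018 -0.02 0 0 0; 0 -0.017 -0.045 0 0 0; 0 0 -0.065 0 0 0; 0 0.025 -0.08 0 0 0; 0 0.05 -0.1 0 0 0; 0.01 0.08 -0.12 0 0 0; 0.02 0.1 -0.12 0 0 0' 1
python3 - <<'E'
from h import *
for n in('side','top'): shot(n,n+'9')
s=sensors.sense(); print(s['ee_pos'],s['eef_rot'],s['ft_force'])
E
```

```text
clock: 9.2
ee_pos: [0.5314, -0.016, 0.1542]
eef_rot: [3.136, 0.144, 0.008]
ft_force: [0.6, 0.0, -0.2]
width: 0.998
[ 0.53071554 -0.01735535  0.15205559] [3.13395222e+00 1.38638910e-01 2.89046812e-03] [ 0.11023412  0.96532851 -0.00733464]
```

View pics/side9.png

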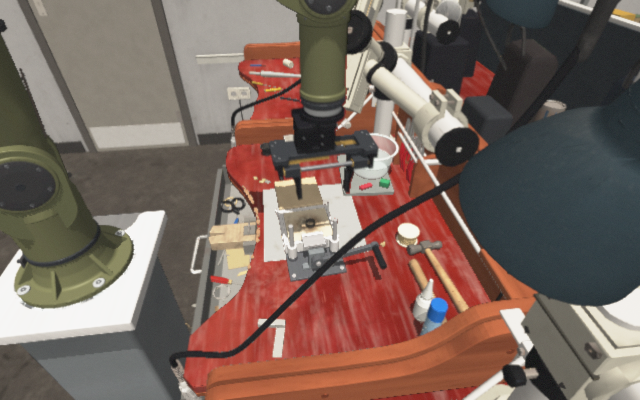

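```bash
python3 -m creep '0.022 0.04 0 0 0 0; 0.044 0.08 0 0 0 0; 0.066 0.12 0 0 0 0; 0.088 0.156 0 0 0 0; 0.088 0.156 0 0 0 0' 1
python3 - <<'E'
from h import *
for n in('side','top','wrist'): shot(n,n+'10')
s=sensors.sense(); print(s['ee_pos'],s['eef_rot'],s['ft_force'])
E
```

```text
clock: 9.8
ee_pos: [0.6325, -0.1707, 0.1514]
eef_rot: [3.129, 0.129, -0.001]
ft_force: [0.6, -0.8, -0.5]
width: 1.001
[ 0.63144274 -0.16363299  0.15183783] [ 3.13495231e+00  1.39574247e-01 -7.71953994e-04] [ 0.40010985 -0.94596646 -0.0913227 ]
```

View pics/wrist10.png

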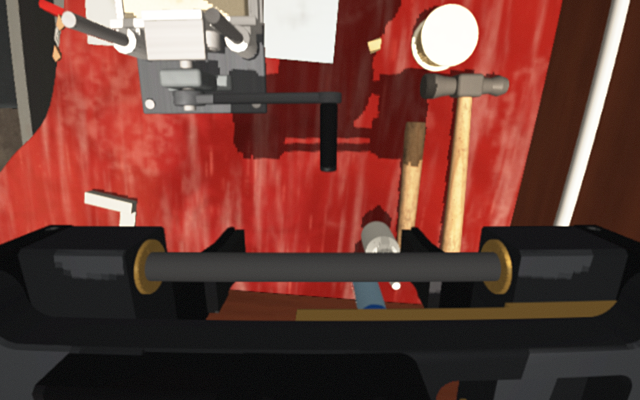

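View pics/side10.png

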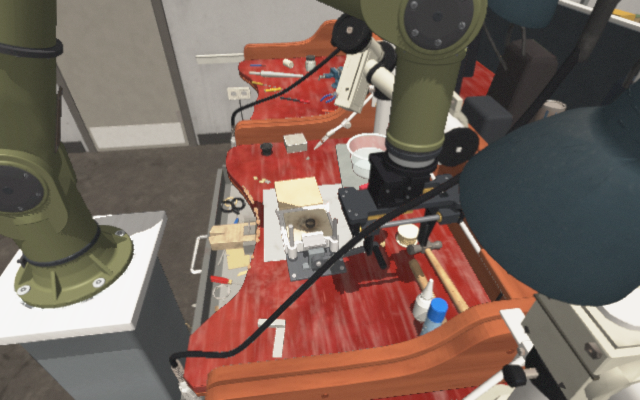

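Run:
```python
from h import *
w=load('wrist10');t=load('top0');s=load('side0')
T=lambda u:(t,(250+(u[0]+.5)/4.2-.5,140+(u[1]+.5)/4.2-.5)); S=lambda u:(s,(240+(u[0]+.5)/5-.5,165+(u[1]+.5)/5-.5))
for n,o in [('endR',[(w,(328,166)),T((702,82)),S((722,508))]),('endR w+s',[(w,(328,166)),S((722,508))]),('corner',[(w,(327,100)),T((604,84)),S((676,392))]),('pivot',[(w,(184,97)),S((394,493))]),
 ('post+',[(w,(212,14)),S((474,268))]),('post-',[(w,(44,4)),S((255,304))]),('screw-',[(w,(151,103)),S((270,553))]),('screw+',[(w,(256,99)),S((510,512))])]:
    x,e=tri(o); print(n,np.round(x*1000,1),np.round(np.array(e)*1000,1))
a,b=plane(w,(328,112),.06),plane(w,(328,166),.06); print(a,b, (a-b)/np.linalg.norm(a-b))
a=w['img'][60:200,130:400,::-1]; cv2.imwrite('pics/w10z.png',cv2.resize(a,None,fx=2.9,fy=2.9,interpolation=2))
```

```text
endR [ 633.8 -136.6   57.1] [2.7 2.1 2. ]
endR w+s [ 634.6 -135.    54.9] [1.8 1.8]
corner [628.7 -82.2  65.2] [1.6 0.6 1.6]
pivot [509.1 -91.   34.5] [5.1 5.1]
post+ [552.6 -40.  104.1] [0.3 0.3]
post- [458.6 -47.3 110.2] [7.6 7.6]
screw- [460.5 -95.8   5.9] [0.7 0.7]
screw+ [562.  -84.7   4.2] [1.8 1.8]
[ 0.62885031 -0.09111186  0.06      ] [ 0.63273523 -0.13365594  0.06      ] [-0.09093681  0.99585666  0.        ]
```

View pics/w10z.png

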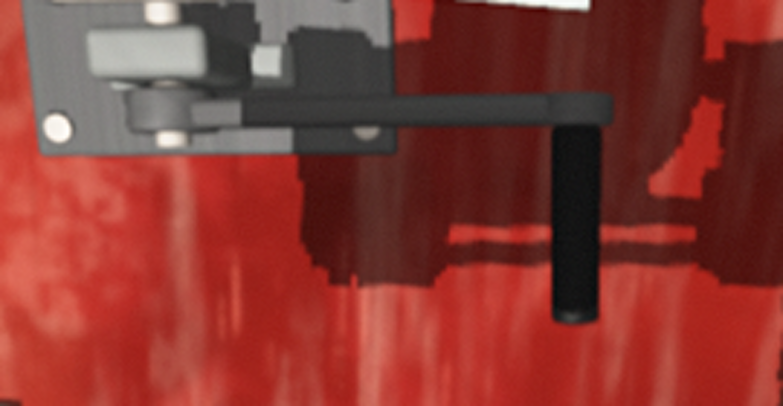

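```bash
python3 -m creep '0.002 -0.027 0 0 0 0; 0.0044 -0.0534 0.01 0 0 0; 0.0044 -0.0534 0.04 0 0 0; 0.0044 -0.0534 0.07 0 0 0; 0.0044 -0.0534 0.095 0 0 0; 0.0044 -0.0534 0.111 0 0 0; 0.0044 -0.0534 0.111 0 0 0' 1
python3 - <<'E'
from h import *
for n in('side','wrist'): shot(n,n+'11')
s=sensors.sense(); print(s['ee_pos'],s['eef_rot'],s['ft_force'])
a=load('side11')['img'][180:320,290:450,::-1]; cv2.imwrite('pics/s11z.png',cv2.resize(a,None,fx=4,fy=4,interpolation=2))
E
```

```text
clock: 10.65
ee_pos: [0.6289, -0.1082, 0.0384]
eef_rot: [3.136, 0.143, -0.008]
ft_force: [-0.0, -0.5, 0.5]
width: 0.999
[ 0.63137988 -0.10961577  0.04142772] [3.13521793e+00 1.41104255e-01 4.11360305e-04] [-0.28461381  0.02769351  0.31140827]
```

View pics/s11z.png

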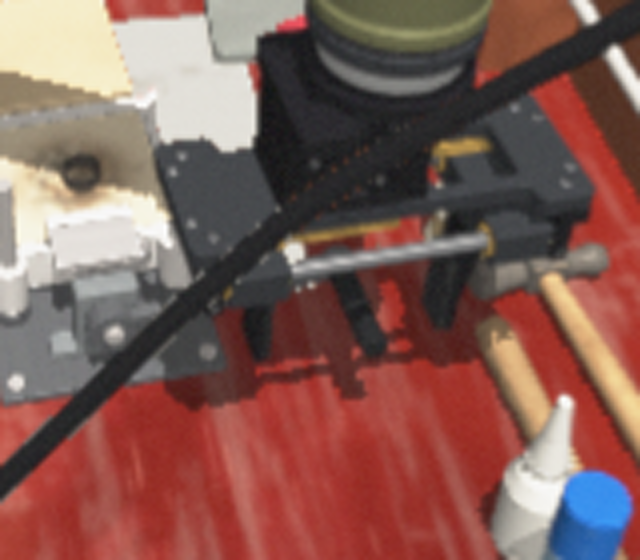

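View pics/wrist11.png

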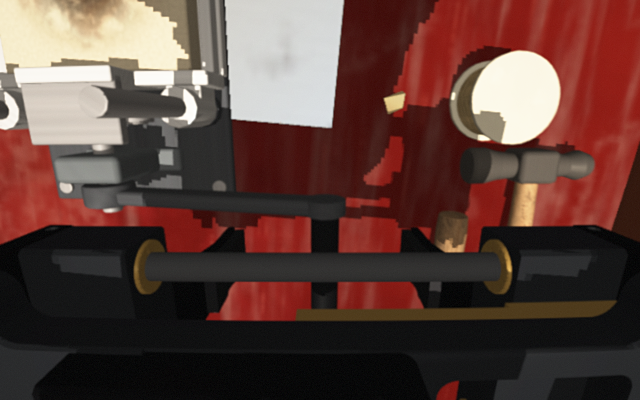

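```bash
python3 -m creep '0 0 0 0 0 0; 0 0 0 0 0 0; 0 0 0 0 0 0; 0 0 0 0 0 0; 0 0 0 0 0 0; 0 0 0 0 0 0; 0 0 0 0 0 0;0 0 0 0 0 0' -1 15
python3 - <<'E'
from h import *
for n in('side','wrist'): shot(n,n+'12')
s=sensors.sense(); print(s['ee_pos'],s['eef_rot'],s['ft_force'],s['width'])
a=load('side12')['img'][180:320,290:450,::-1]; cv2.imwrite('pics/s12z.png',cv2.resize(a,None,fx=4,fy=4,interpolation=2))
E
```

```text
clock: 11.55
ee_pos: [0.6313, -0.1097, 0.0414]
eef_rot: [3.135, 0.141, 0.0]
ft_force: [-0.3, 0.5, 0.1]
width: 0.353
[ 0.63132787 -0.10960892  0.04137223] [3.13525159e+00 1.41040866e-01 2.33263275e-04] [ 0.47610773 -0.26552862  0.8896743 ] 0.26301334534682286
```

View pics/s12z.png

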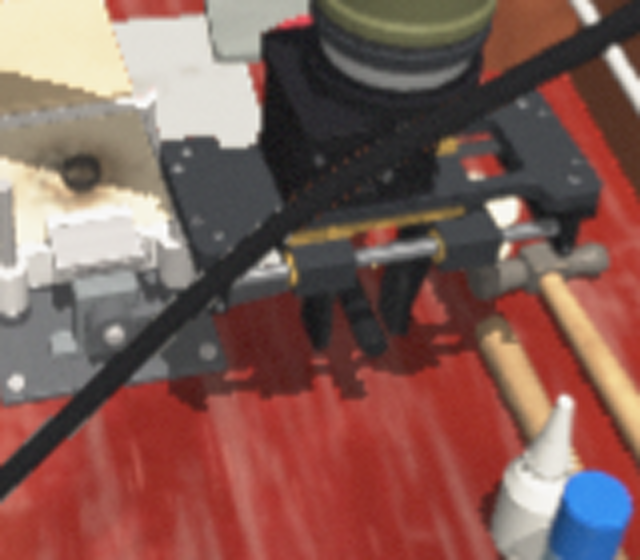

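Still closing and centred; I'll keep closing.

```bash
python3 -m creep '0 0 0 0 0 0; 0 0 0 0 0 0; 0 0 0 0 0 0; 0 0 0 0 0 0'; python3 -m creep '0 0 0 0 0 0; 0 0 0 0 0 0; 0 0 0 0 0 0'
```

```text
clock: 12.05
ee_pos: [0.6311, -0.1096, 0.0412]
eef_rot: [3.135, 0.141, -0.001]
ft_force: [-0.9, 0.3, -0.2]
width: 0.152
clock: 12.35
ee_pos: [0.6311, -0.1097, 0.0413]
eef_rot: [3.135, 0.141, -0.001]
ft_force: [-0.4, 0.0, -0.2]
width: 0.152
```

```bash
python3 -m creep '-0.0019 0 -0.0085 0 0 0; -0.0044 0 -0.0165 0 0 0; -0.0074 0 -0.0243 0 0 0; -0.0109 0 -0.0319 0 0 0; -0.015 0 -0.0393 0 0 0; -0.0196 0 -0.0463 0 0 0; -0.0196 0 -0.0463 0 0 0'
python3 - <<'E'
from h import *
for n in('side','wrist'): shot(n,n+'13')
s=sensors.sense(); print(s['ee_pos'],s['eef_rot'],s['ft_force'],s['width'])
a=load('side13')['img'][150:310,250:440,::-1]; cv2.imwrite('pics/s13z.png',cv2.resize(a,None,fx=3.6,fy=3.6,interpolation=2))
E
```

```text
clock: 13.05
ee_pos: [0.613, -0.1112, 0.0901]
eef_rot: [3.136, 0.141, 0.007]
ft_force: [5.5, 0.6, 1.2]
width: 0.154
[ 0.61342138 -0.11114086  0.08934328] [3.13512523 0.14140086 0.00684387] [6.45070120e+00 5.45688659e-03 2.13277067e+00] 0.14901893577681388
```

View pics/s13z.png

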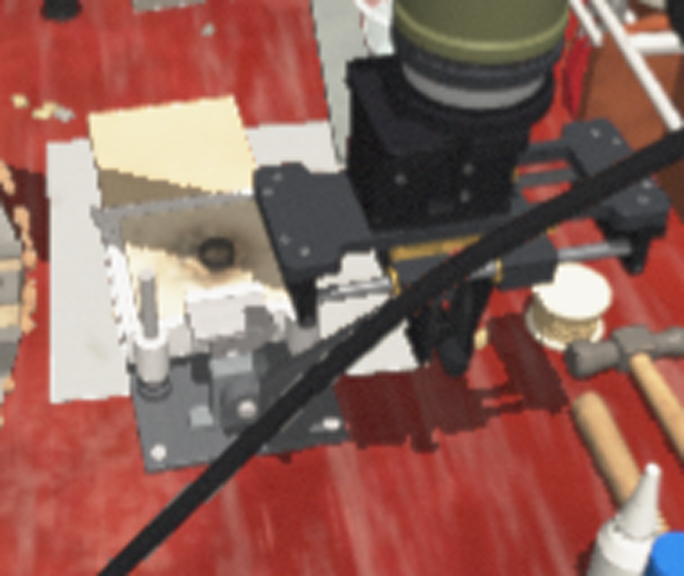

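View pics/wrist13.png

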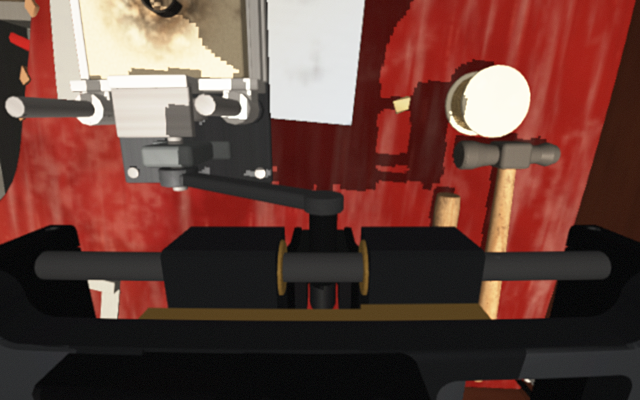

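```bash
python3 -m creep '-0.0064 0 -0.0062 0 0 0; -0.0119 0 -0.0126 0 0 0; -0.0177 0 -0.0186 0 0 0; -0.024 0 -0.0241 0 0 0; -0.0307 0 -0.0293 0 0 0; -0.0377 0 -0.0339 0 0 0; -0.045 0 -0.038 0 0 0; -0.0526 0 -0.0417 0 0 0; -0.0526 0 -0.0417 0 0 0; -0.0526 0 -0.0417 0 0 0'
python3 - <<'E'
from h import *
for n in('side','wrist'): shot(n,n+'14')
s=sensors.sense(); print(s['ee_pos'],s['eef_rot'],s['ft_force'],s['width'])
a=load('side14')['img'][150:310,250:440,::-1]; cv2.imwrite('pics/s14z.png',cv2.resize(a,None,fx=3.6,fy=3.6,interpolation=2))
E
```

```text
clock: 14.15
ee_pos: [0.5658, -0.1152, 0.135]
eef_rot: [3.135, 0.143, 0.025]
ft_force: [7.8, 1.8, 9.5]
width: 0.152
[ 0.5658536  -0.11517566  0.13491658] [3.13488455 0.14313782 0.02493245] [ 7.66917874  1.34115076 10.64161516] 0.15595886332835004
```

View pics/s14z.png

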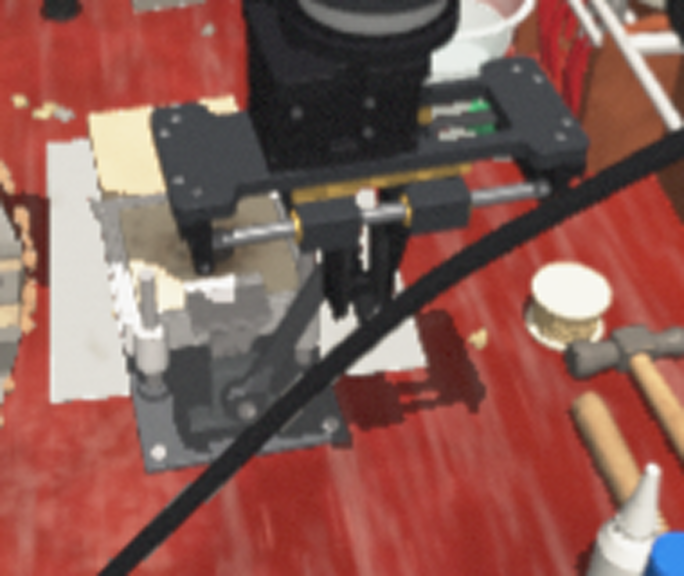

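View pics/wrist14.png

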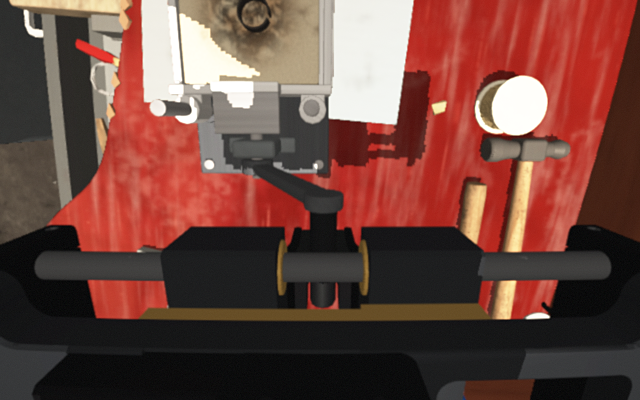

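Run:
```python
from h import *
s=sensors.sense(); R=Ro.from_rotvec(s['eef_rot']); yaw=.091
Rd=Ro.from_matrix(np.array([[np.cos(yaw),np.sin(yaw),0],[np.sin(yaw),-np.cos(yaw),0],[0,0,-1]]))
print(R.as_matrix().round(4)); print((R.inv()*Rd).as_rotvec().round(4))
g=R.apply([0,0,-.019])+s['ee_pos']; print(g)
g0=np.array([.6311,-.1097,.0412+.019]); d=g-g0; print('lift dx',d@[np.cos(yaw),np.sin(yaw),0],'dy',d@[-np.sin(yaw),np.cos(yaw),0],'dz',d[2])
w=load('wrist14')
# lever bar ends in wrist image
for n,u,z in [('pivotbolt',(250,165),.038),('corner',(325,200),.152)]: print(n,plane(w,u,z).round(4))
```

```text
[[ 0.9957  0.0911  0.016 ]
 [ 0.0911 -0.9958 -0.0026]
 [ 0.0157  0.0041 -0.9999]]
[ 0.0041 -0.0157  0.0003]
[ 0.56554913 -0.11512598  0.15391407]
lift dx -0.06577272970317034 dy 0.000553371677595183 dz 0.09371407288094769
pivotbolt [ 0.5039 -0.0893  0.038 ]
corner [ 0.5635 -0.0842  0.152 ]
```

```bash
python3 -m creep '-0.0082 0 -0.004 0.001 -0.004 0; -0.0167 0 -0.0072 0.002 -0.008 0; -0.0254 0 -0.0098 0.003 -0.012 0; -0.0343 0 -0.0116 0.004 -0.0157 0; -0.0432 0 -0.0128 0.004 -0.0157 0; -0.0522 0 -0.0132 0.004 -0.0157 0; -0.0522 0 -0.0132 0.004 -0.0157 0; -0.0522 0 -0.0132 0.004 -0.0157 0'
cat > st.py <<'E'
from h import *
import sys
n0=sys.argv[1]
for n in('side','wrist','top'): shot(n,n+n0)
s=sensors.sense(); R=Ro.from_rotvec(s['eef_rot']); yaw=.091
Rd=Ro.from_matrix(np.array([[np.cos(yaw),np.sin(yaw),0],[np.sin(yaw),-np.cos(yaw),0],[0,0,-1]]))
print('fix',(R.inv()*Rd).as_rotvec().round(4))
g=R.apply([0,0,-.019])+s['ee_pos']; print(g)
g0=np.array([.6311,-.1097,.0412+.019]); d=g-g0; print('lift dx',d@[np.cos(yaw),np.sin(yaw),0],'dy',d@[-np.sin(yaw),np.cos(yaw),0],'dz',d[2])
print(s['ft_force'],s['wrist_torque'],s['width'],s['clock'])
a=load('side'+n0)['img'][150:310,250:440,::-1]; cv2.imwrite('pics/s%sz.png'%n0,cv2.resize(a,None,fx=3.6,fy=3.6,interpolation=2))
E
python3 st.py 15
```

```text
clock: 15.05
ee_pos: [0.5143, -0.1195, 0.149]
eef_rot: [-3.137, -0.143, -0.004]
ft_force: [1.9, 2.6, 7.3]
width: 0.153
fix [-0.001  -0.0026  0.0005]
[ 0.51441974 -0.11947988  0.1680091 ]
lift dx -0.11708622080610526 dy 0.0008638404166690188 dz 0.10780910366233404
[1.70627413 0.8765205  7.88554104] [ 0.34573131 -0.61579012 -0.0105558 ] 0.15518407327240663 15.2
```

View pics/s15z.png

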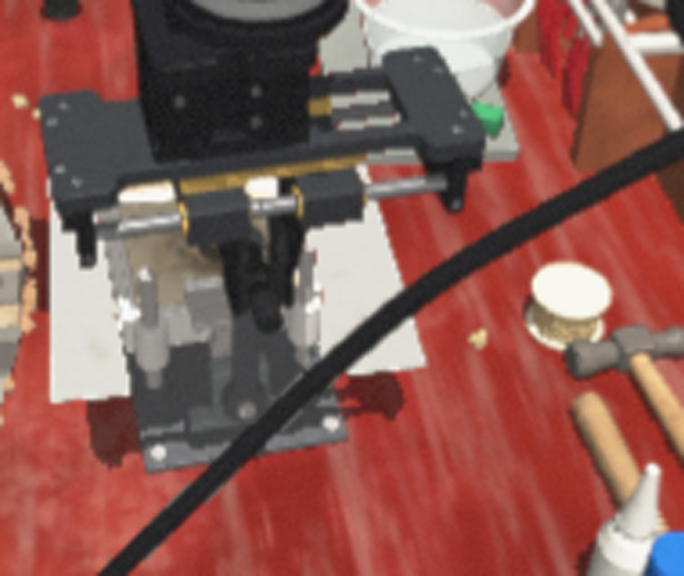

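View pics/wrist15.png

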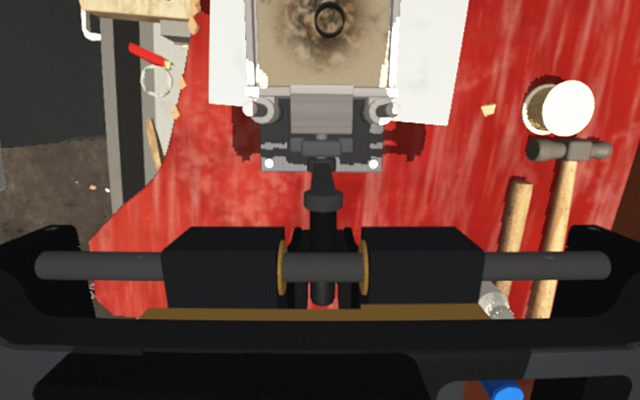

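Run:
```python
from h import *
w=load('wrist15'); im=w['img']
a=im[80:320,230:420,::-1]; cv2.imwrite('pics/w15z.png',cv2.resize(a,None,fx=2.5*1.0,fy=2.5,interpolation=2))
print(-w['R'].T@w['t'])
L=lambda X:(X@[np.cos(.091),np.sin(.091),0])
for u,z in [((269,162),.006),((373,162),.006),((321,165),.038),((322,200),.158),((322,295),.158),((264,108),.104),((380,108),.104)]:
  X=plane(w,u,z); print(u,X.round(4),L(X).round(4))
```

```text
[ 0.50714919 -0.05123585  0.31131352]
(269, 162) [ 0.4596 -0.0962  0.006 ] 0.4489
(373, 162) [ 0.5614 -0.087   0.006 ] 0.5512
(321, 165) [ 0.5104 -0.09    0.038 ] 0.5001
(322, 200) [ 0.5111 -0.0908  0.158 ] 0.5007
(322, 295) [ 0.516  -0.1449  0.158 ] 0.5007
(264, 108) [ 0.4699 -0.0473  0.104 ] 0.4636
(380, 108) [ 0.544  -0.0406  0.104 ] 0.5381
```

View pics/w15z.png

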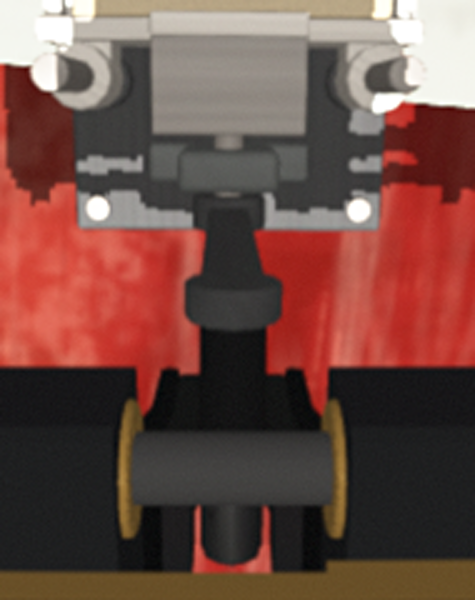

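```bash
python3 -m creep '-0.001 0 0 0 0 0; -0.002 0 0 0 0 0; -0.002 0 0 0 0 0; -0.002 0 0 0 0 0; -0.002 0 0 0 0 0' - 25; python3 st.py 16
python3 - <<'E'
from h import *
w=load('wrist16'); im=w['img']
a=im[80:320,230:420,::-1]; cv2.imwrite('pics/w16z.png',cv2.resize(a,None,fx=4,fy=2.5,interpolation=2))
E
```

```text
clock: 15.7
ee_pos: [0.5126, -0.1196, 0.1491]
eef_rot: [-3.137, -0.144, -0.005]
ft_force: [5.3, 1.4, 0.6]
width: 0.151
fix [-0.0011 -0.0029  0.0005]
[ 0.51257405 -0.11960742  0.16812663]
lift dx -0.11893585942571495 dy 0.0009045591807639709 dz 0.1079266314330613
[4.56171165 1.12906225 1.54051033] [ 0.17291592 -1.19657722 -0.03298554] 0.1523152217951244 15.85
```

View pics/w16z.png

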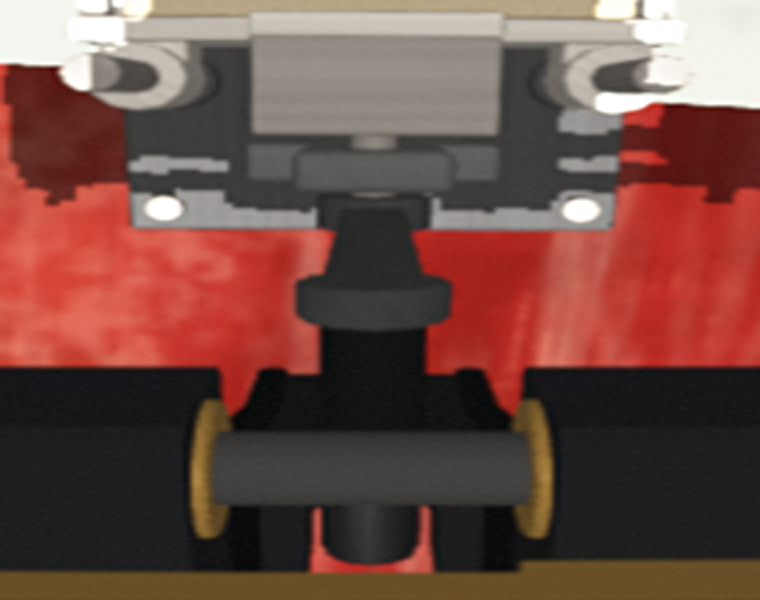

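View pics/s16z.png

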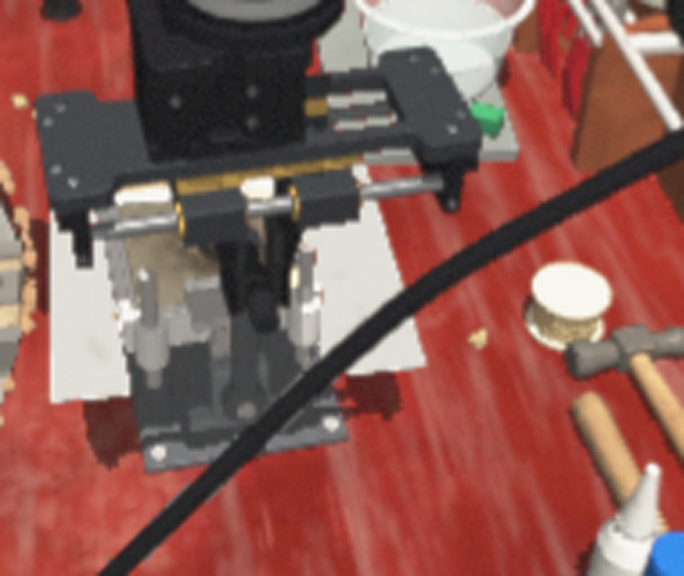

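Run:
```python
from h import *
w=load('wrist16')
L=lambda X:(X@[np.cos(.091),np.sin(.091),0])
cu=lambda x:230+(x+.5)/4-.5
cv=lambda y:80+(y+.5)/2.5-.5
for n,x,y,z in [('scr-',164,208,.006),('scr+',580,208,.006),('hub',373.5,212,.043),('shaft',374.5,142,.038),('corner',374,300,.158),('gripend',372,540,.158),('bolthead',372,195,.038)]:
  X=plane(w,(cu(x),cv(y)),z); print(n,X.round(4),(L(X)*1000).round(2))
print(L(np.array([.51257,-.1196,0])))
for n in ('15','16'):
    g=cv2.cvtColor(load('wrist'+n)['img'],cv2.COLOR_RGB2GRAY)
    print(n,g[210:214,296:350:1][1])
```

```text
scr- [ 0.4595 -0.0971  0.006 ] 448.73
scr+ [ 0.5614 -0.0878  0.006 ] 551.12
hub [ 0.5102 -0.0889  0.043 ] 500.06
shaft [ 0.5083 -0.0654  0.038 ] 500.29
corner [ 0.5099 -0.0907  0.158 ] 499.5
gripend [ 0.5146 -0.1456  0.158 ] 499.26
bolthead [ 0.5095 -0.0837  0.038 ] 499.75
0.49958058303558783
15 [ 84  87  89  92  92 101 109 114 119 119 113 107  97  72  33  20  33  40
  39  44  41  46  45  48  50  51  54  56  54  52  49  48  44  45  45  41
  39  38  34  28  45  73  74  74  71  71  72  73  70  72  70  70  68  70]
16 [ 82  82  83  88  89  93  96 104 113 117 120 118 107  75  35  22  32  37
  40  41  42  42  47  50  52  52  55  55  54  53  51  46  46  47  43  39
  40  35  33  27  43  73  80  74  73  73  71  72  72  73  70  72  71  72]
```

```bash
python3 -m creep '0.0003 0 0 0 0 0; 0.0003 0 0 0 0 0; 0.0003 0 0 0 0 0; 0.0003 0 0 0 0 0'; python3 st.py 17;python3 -m creep '0 0 0 0 0 0; 0 0 0 0 0 0'
```

```text
clock: 16.25
ee_pos: [0.5128, -0.1196, 0.1491]
eef_rot: [-3.137, -0.143, -0.004]
ft_force: [3.5, 0.2, 1.5]
width: 0.15
fix [-0.0011 -0.0027  0.0005]
[ 0.5128002  -0.11958748  0.16813718]
lift dx -0.11870883616973776 dy 0.0009038584780838918 dz 0.1079371807164364
[3.55673505 0.99908411 1.94143923] [ 0.18368403 -0.90597731 -0.08570689] 0.14939325870554587 16.4
clock: 16.6
ee_pos: [0.5128, -0.1196, 0.1491]
eef_rot: [-3.137, -0.144, -0.004]
ft_force: [3.7, 0.2, 2.0]
width: 0.149
```

View pics/wrist17.png

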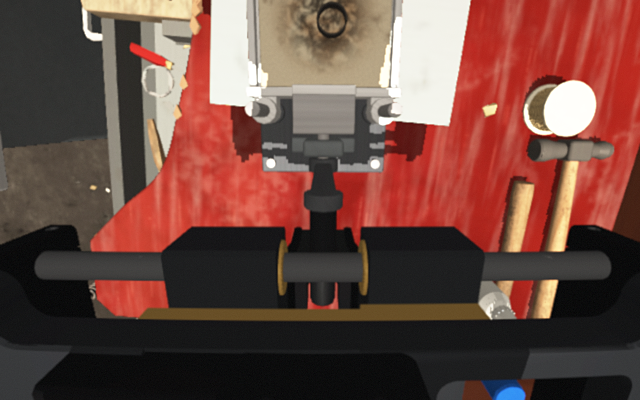

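View pics/top17.png

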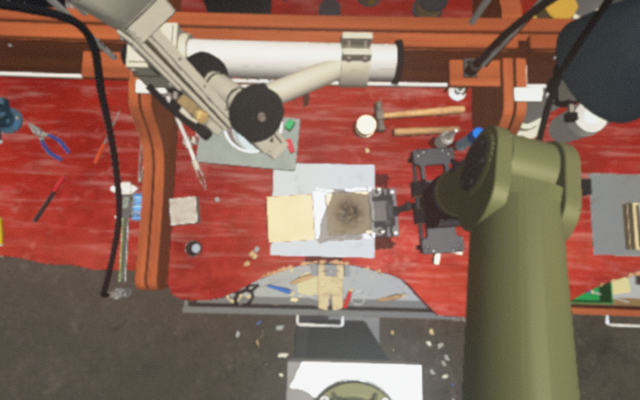

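Run:
```python
from h import *
a=load('top17')['img'][180:250,305:405,::-1]; b=load('wrist17')['img'][0:180,220:430,::-1]
cv2.imwrite('pics/t17z.png',np.vstack([cv2.resize(a,(560,392),interpolation=2)])); cv2.imwrite('pics/w17z.png',cv2.resize(b,None,fx=3.3,fy=3.3,interpolation=2))
```

```text
(no output)
```

View pics/t17z.png

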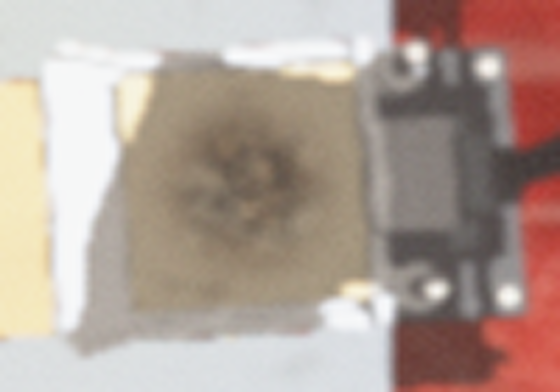

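View pics/w17z.png

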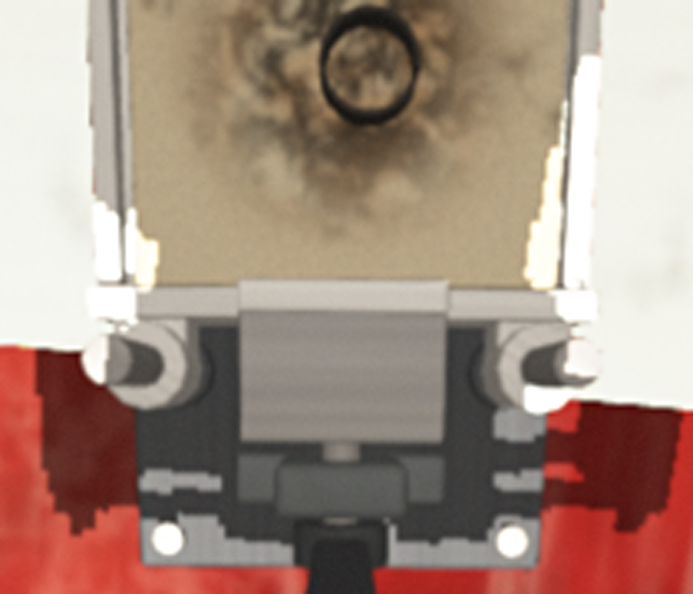

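The board sits flush on the end stop between the rails with the ring on it, and the lever is upright and held. I'm handing the job in.

Run:
```python
from h import *
print(workorder.finish_job())
```

```text
the job is handed in; nothing more can be done
None
```

I slid the board off the stand onto the lift plate, between the rails and against the end stop, and the ring stayed on it. Then I gripped the lever's cross grip from above, swung the lever upright, and handed the job in at about 16.6 s while still holding it.

**Board and ring:** I pressed the board home until the push force rose to 8.7 N. The last wrist and top pictures show no visible gap at the stop, and the ring still lies near the board's middle.

**Lever:** By the last wrist measurement the grip was 0.5 mm past upright, and I then eased it back about 0.2 mm. Working from where I first gripped it, the figure is about 0.7 mm past, or roughly 0.006 rad. The two checks differ by under half a millimetre. The lever pushed back on the fingers with about 3.7 N, steady over the last readings, and I held it with 25 N of grip.

**What disagreed:** The grasp point ended about 8–10 mm higher above the grip bar than the lever's arc should have put it. The bar probably rolled towards the fingertips as the lever turned. It was still held firmly at 13 mm opening, but nearer the tips than I first took it.

**Bystanders:** I did not touch the steel block, loupe or try square. The block and loupe are in the same place in the last top picture. The arm hides most of the try square there, so I did not fully recheck it.

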